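Test that a cone iron's heavy top plate holds its angle

ROBOT

A 7-joint arm with a two-finger parallel gripper is mounted at the origin on a cart in front of the work surface, level with it; the furniture and walls round the work are solid. World frame = base frame: x ahead of the robot, y to its left, z up, the work surface at z = 0. Lengths are in m, angles in degrees, forces in N, time in s.
With the tool pointing down it reaches from about 0.425 to 0.875 m from the base axis. Payload 4.7 kg.
Tool frame: the origin (TCP) lies between the finger pads; the fingertips stand 19 mm ahead of it and the grasp point (between the pads) is the TCP; x points along the fingers, z is the direction in which the jaws open and shut, and the axes are right-handed (so a half turn about x gives the same grasp; the last joint's range is limited). The gripper opens to 87 mm and grips with 3 to 60 N. Pads are 19 mm wide; open, the fingers measure 117 mm over their backs; the gripper's body (75 mm by 190 mm) begins 51 mm behind the grasp point.
Start: joints at [-71.499, 18.392, -4.016, 83.108, 1.295, 78.541, -3.26], TCP at [0.198, 0.619, 0.242] pointing down, gripper open.
Joint ranges: [-163.93, 163.93], [-17.29, 119.83], [-79.2, 71.16], [3.27, 140.29], [-89.18, 269.18], [5.43, 117.66], [-154.24, 154.24]. Speed limits (degrees/s): [147.25, 147.25, 180, 180, 180, 180, 180].

INTERFACE

Orientations are given as [roll, pitch, yaw] about the fixed x, y, z axes, in that order (R = Rz(yaw) Ry(pitch) Rx(roll)).
In Python, from cell import monitor, read_camera, camera_model, env, regions_of gives the robot as it stands. The module is installed in compiled form; this text tells all that it offers.
- The arm moves only by the tool step_arm, never from a script. Its argument "deltas" is a list of rows, each a list of 5 numbers: the gripper's target within -1 to 1 (fully open at 1, half-way at 0, shut at -1), then the shift along the tool's x, y, z in m, then the turn about the tool's x in degrees. A call has 1 to 12 rows; each row is the pose to reach, as a shift and turn from the pose commanded when the call began, along the tool's axes at that moment; what a row does not reach only later rows make up. A row lasts 1/8 s, in which the tool goes at most 62.5 mm and 10.7 degrees, less where a joint would pass 70% of its speed; a pose out of reach is approached as far as the arm can. A call with a gripper value outside its range is refused whole. The fingers move at their own pace and stop on an object; "newtons" is the grip in N (left out, the last holds). Time passes only in rows, so rows that repeat a pose let the fingers close. It gives the time, the measured TCP pose, the force and the opening at its end, in the units of the state.
- monitor.get_obs(): the state, without advancing time (a new reading comes with each control period).
- read_camera(name): name is "scene" or "top"; returns (picture, depth): 420x560x3 uint8, red, green, blue; 420x560 float32, m along the optical axis (not along the pixel's ray), 0 where there is no reading.
- camera_model(name): a dict with "fx", "fy", "cx", "cy" (pixels), "xyz" and "attitude" of the camera in the world. Camera axes: x right, y down, z forward; pixel columns grow to the right and rows downward; lengths in m; the calibration is good to about 2 mm. A picture is of the moment at which its call begins. camera_model takes no time and is no camera call.
- env.sign_off(): hands the job in, once; it reports no verdict.
Trained networks look in the newest picture that a camera, given by its name, has taken for a name from the list of things; names that differ only in an ending like _2 or _b are one class to them, and where a whole thing is asked for, a point or a joint stands for the part that bears it (a point fixed in the world has none). Each returns a list of dicts, best first, with "p" (0 to 1); they miss things now and then, are a little off and sometimes report something else, mostly with a low value. They report only what shows in the picture. A call takes as long as a camera call.
- regions_of(camera, thing): "pixels" (420x560 bool, what is visible of it) and "pixel" ([column, row] in pixels, amid what is visible of it).
The state is a dict: "time_s": time; "qpos": joint angles; "joint_velocities": joint speeds; "effort": joint torques, N m; "tool_pos": TCP position; "tool_rot": TCP orientation; "force": force on the tool from outside, world axes, zero at the start; "wrist_torque": the same for the moment, N m; "grip_width": finger opening in m.
Only numpy, scipy, OpenCV 4.12 (cv2) and the standard library are available. Lean on these libraries where they do the work, as an engineer would, in place of code of your own. Each camera call takes 0.05 s, during which the arm holds its last target. There are 200 camera calls.

TASK

The cone iron on the table is off and cold; check the counterbalanced hinge of its top plate. Take the ball knob lightly, raise the plate slowly, feeling for the half-open place where it carries its own weight, and let go of it completely: it has to stand still there by itself for two seconds, so try another angle if it sinks or creeps up. Then bring the plate down again and leave it closed; never let it drop or fly open, do not force it, and leave the things around it alone.

Things in the scene. Friction and masses are not known exactly. Their poses are not given: they have to be found in the camera images.
- press: cone iron, a steel box 160 x 164 mm and 105 mm high, fixed to the table, with a heavy hinged top plate. Origin: centre of its underside, on the table. Own x points from the knob side to the hinge at the rear, y along the hinge, z up. Position and yaw vary. Its knob is to be squeezed with no more than 50 N a finger.
- press_hinge (a point): middle of the top plate's hinge axis, 88 mm behind and 78 mm above the iron's origin, along the iron's y. Constant friction 0.16 N m, damper 0.5 N m per rad/s, counterbalance spring lifting with 1.64 N m (0.04 less per rad). The upward pull needed at the knob, up to 10 N when closed, falls as the plate rises and passes zero in the middle of the band (friction adds or takes 0.75 N).
- knob (a point): centre of the black ball knob, 30 mm across, on a 9 mm stem standing forward from the middle of the plate's front edge; 213 mm before the hinge axis and, closed, 12 mm above it (90 mm above the table). Its centre stands 45 mm clear of plate and box, so fingers can take it from above, on its left and right sides (along the iron's y); it turns between them as the plate swings.
- press_lid (a joint): angle of the top plate, rad: 0 closed, grows as the knob rises, stop at 1.45. Let go too low it sinks shut, too high it opens by itself, slowly if near; between lies a band where friction holds it. The band's middle lies at 0.47 to 1.0 rad, higher for a heavier plate (hidden; 2.2 to 4 kg), and it reaches 0.05 (heavy) to 0.15 rad (light) to either side.
- cup_center (a point): centre (half-way up) of a small metal sample cup, 72 mm wide, 36 mm high, standing to the left of the iron; leave it alone.
- tape_center (a point): centre (half-way up) of a roll of tape lying flat, 100 mm wide, 24 mm high, to the left of the iron; leave it alone.
- bench_scraper: bench scraper, 124 x 154 x 24 mm, lying on the table to the left; leave it alone.

How it is judged:
By the outcome, as a careful person would: the job done as asked, in the order asked, and still so for the second after the job is handed in, with the robot touching nothing.
It also fails if it takes over 58 s, if anything falls off the work surface, if the arm or the gripper's body presses on something with over 40 N, if the wrist force passes 120 N, or if a joint passes its speed limit or range.

## Working session

There is one attempt and no reset: what is moved stays moved. The work goes in short steps, Python scripts to look and compute and a tool call to move; the robot and the scene stay as the last step left them, time stands still between calls to the robot, and variables do not carry over. Pictures are saved under pics/ and viewed, about 8 in all and at most 12, crops included, and the job is handed in when it is done.

Besides the shell and the picture viewer there is one more tool, called by a JSON object that holds its "api" and its "payload". step_arm: Moves the arm, as the interface text tells. Its arguments: {"type":"object","properties":{"deltas":{"type":"array"},"newtons":{"type":"number"}},"required":["deltas"]}

```bash
mkdir -p pics; cat > h.py <<'E'
import numpy as np, cv2
from scipy.spatial.transform import Rotation as R
from cell import monitor, read_camera, camera_model, env, regions_of
def cam(n):
    m=camera_model(n); a=np.array(m["attitude"],float)
    Rm=a if a.shape==(3,3) else R.from_euler('xyz',a,degrees=True).as_matrix()
    return m,Rm,np.array(m["xyz"])
def cloud(n,d):
    m,Rm,t=cam(n); v,u=np.indices(d.shape)
    p=np.stack([(u-m["cx"])/m["fx"]*d,(v-m["cy"])/m["fy"]*d,d],-1)
    return p@Rm.T+t
def save(n,img): cv2.imwrite(f"pics/{n}.png",img[...,::-1])
E
python3 - <<'E'
from h import *
print(monitor.get_obs())
for n in("scene","top"):
    print(camera_model(n))
    p,d=read_camera(n); save(n+"0",p); P=cloud(n,d)
    for t in("press","knob","cup_center","tape_center","bench_scraper"):
        for r in regions_of(n,t)[:2]:
            q=P[r["pixels"]&(d>0)]
            print(n,t,round(r["p"],2),r["pixel"],len(q),np.median(q,0).round(3) if len(q) else 0,np.percentile(q,[2,98],axis=0).round(3).tolist() if len(q) else 0)
E
```

```text
{'time_s': 0.0, 'qpos': array([-71.50015402,  18.43905877,  -4.0165933 ,  83.17490188,
         1.29684001,  78.54103665,  -3.26009469]), 'joint_velocities': array([-0.04297199, -0.04784132,  0.05754591, -0.12033924, -0.0255598 ,
       -0.10931109,  0.02268119]), 'effort': array([-1.85688377e-04, -4.91287208e+01, -4.03983174e-01, -3.12535286e+01,
       -6.39096508e-02,  4.36133821e-02,  1.92118378e-04]), 'tool_pos': array([0.19742344, 0.61874791, 0.24046165]), 'tool_rot': array([-176.22139084,   89.89011507, -103.91020698]), 'force': array([-0.52266138, -0.89418654,  0.48379313]), 'wrist_torque': array([ 0.03428915, -0.00220837,  0.00115905]), 'grip_width': 0.08668889646352052}
{'fx': 443.46725699483414, 'fy': 443.46725699483414, 'cx': 275.22474922827564, 'cy': 210.02941987962825, 'xyz': array([-0.02749597, -0.613645  ,  1.00543467]), 'attitude': array([-139.26653192,   -0.62917047,  -42.26764593])}
scene press 0.6 [347.4, 261.7] 5042 [ 0.531 -0.282  0.1  ] [[0.44, -0.358, 0.018], [0.643, -0.182, 0.105]]
scene knob 0.87 [346.2, 255.9] 3676 [ 0.541 -0.269  0.101] [[0.433, -0.348, 0.
[... 538 characters left out ...]
.99531665267796, 'cy': 207.59880917341994, 'xyz': array([ 0.43774214, -0.02826897,  1.28963529]), 'attitude': array([-175.83580989,    1.14287491,  -89.58283161])}
top press 0.61 [375.8, 198.8] 3632 [ 0.553 -0.254  0.101] [[0.457, -0.344, 0.03], [0.65, -0.173, 0.107]]
top knob 0.77 [376.5, 197.7] 3314 [ 0.553 -0.259  0.101] [[0.446, -0.339, 0.077], [0.647, -0.18, 0.107]]
top cup_center 0.97 [291.2, 217.3] 439 [ 0.502 -0.017  0.022] [[0.471, -0.048, 0.015], [0.534, 0.015, 0.035]]
top tape_center 0.65 [236.3, 241.5] 571 [0.417 0.114 0.024] [[0.37, 0.066, -0.002], [0.462, 0.161, 0.029]]
top bench_scraper 0.66 [185.8, 227.6] 2061 [0.466 0.306 0.014] [[0.404, 0.232, 0.007], [0.524, 0.379, 0.027]]
```

```bash
python3 - <<'E'
from h import *
a=cv2.imread("pics/scene0.png")[180:340,240:440]; b=cv2.imread("pics/top0.png")[130:290,300:500]
cv2.imwrite("pics/c1.png",cv2.resize(np.hstack([a,b]),None,fx=2,fy=2,interpolation=cv2.INTER_CUBIC))
a=cv2.imread("pics/scene0.png");cv2.imwrite("pics/s.png",a)
out={}
for n in("scene","top"):
    p,d=read_camera(n); P=cloud(n,d)
    near=(P[...,0]>.35)&(P[...,0]<.75)&(P[...,1]>-.45)&(P[...,1]<-.1)
    top=near&(P[...,2]>.09)&(P[...,2]<.115)
    xy=P[top][:,:2].astype(np.float32)
    # biggest component
    nn,l,st,_=cv2.connectedComponentsWithStats(top.astype(np.uint8)); k=1+np.argmax(st[1:,4])
    xy=P[l==k][:,:2].astype(np.float32)
    print(n,cv2.minAreaRect(xy*1000),cv2.boxPoints(cv2.minAreaRect(xy*1000)).round().tolist(),np.median(P[l==k][:,2]))
    dark=near&(P[...,2]>.06)&(P[...,2]<.12)&(p.max(-1)<70)
    nn,l,st,c=cv2.connectedComponentsWithStats(dark.astype(np.uint8))
    for k in range(1,nn):
        if st[k,4]>15: print(st[k],c[k].round(1),np.median(P[l==k],0).round(3),np.percentile(P[l==k],[3,97],axis=0).round(3).tolist())
E
```

```text
scene ((523.2139892578125, -256.0234375), (157.29330444335938, 218.732666015625), 71.43287658691406) [[394.0, -296.0], [602.0, -365.0], [652.0, -216.0], [445.0, -147.0]] 0.10134066960286092
[368 232  18  23  81] [376.2 242.8] [ 0.634 -0.29   0.082] [[0.623, -0.323, 0.077], [0.646, -0.254, 0.086]]
[308 246  11  16  42] [313.2 253.7] [ 0.497 -0.198  0.062] [[0.482, -0.226, 0.06], [0.506, -0.174, 0.092]]
[299 264  12  11 103] [304.1 269. ] [ 0.429 -0.229  0.099] [[0.42, -0.239, 0.092], [0.444, -0.216, 0.105]]
[389 264   7   5  20] [392.4 266.1] [ 0.61  -0.362  0.08 ] [[0.605, -0.364, 0.07], [0.617, -0.357, 0.086]]
[320 266  68  29 335] [354.9 280. ] [ 0.51  -0.328  0.064] [[0.459, -0.356, 0.06], [0.59, -0.248, 0.093]]
top ((524.167724609375, -252.5655517578125), (156.57151794433594, 216.80484008789062), 71.69609069824219) [[397.0, -293.0], [602.0, -361.0], [652.0, -212.0], [446.0, -144.0]] 0.10180575952549331
[373 165  27  11  87] [386.3 170. ] [ 0.635 -0.29   0.083] [[0.623, -0.325, 0.079], [0.648, -0.256, 0.088]]
[360 235   9  11  74] [363.9 240. ] [ 0.435 -0.222  0.102] [[0.423, -0.234, 0.094], [0.446, -0.212, 0.107]]
```

View pics/c1.png

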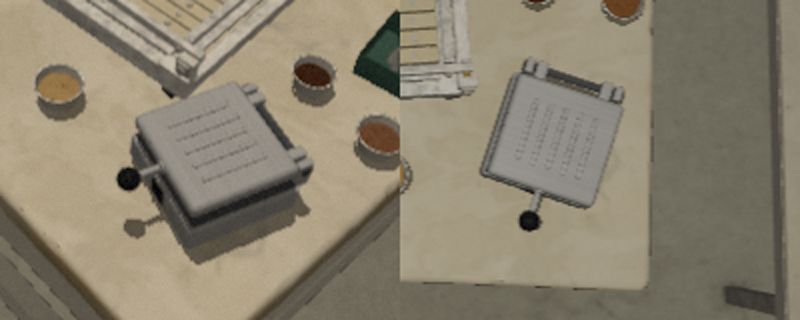

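View pics/s.png

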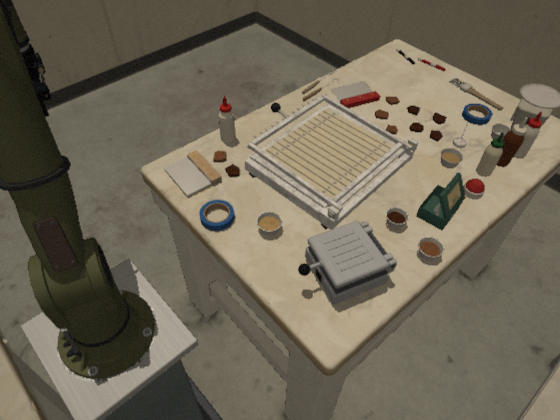

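```bash
cat >> h.py <<'E'
# measured scene
rays={"scene":(304.1,269.0),"top":(363.9,240.0)}
def tri():
    A=np.zeros((3,3));b=np.zeros(3);L=[]
    for n,(u,v) in rays.items():
        m,Rm,t=cam(n); r=Rm@np.array([(u-m["cx"])/m["fx"],(v-m["cy"])/m["fy"],1]); r/=np.linalg.norm(r)
        M=np.eye(3)-np.outer(r,r); A+=M; b+=M@t; L.append((r,t))
    x=np.linalg.solve(A,b); return x,[np.linalg.norm((np.eye(3)-np.outer(r,r))@(x-t)) for r,t in L]
def tool(): 
    o=monitor.get_obs(); return np.array(o["tool_pos"]),R.from_euler('xyz',o["tool_rot"],degrees=True).as_matrix(),o
def delta(goal,yaw):  # iron yaw deg: jaw axis should lie along iron y
    p,M,o=tool(); d=M.T@(np.array(goal)-p)
    y=np.array([-np.sin(np.radians(yaw)),np.cos(np.radians(yaw)),0]); c=M.T@y
    a=np.degrees(np.arctan2(-c[1],c[2])); a=(a+90)%180-90
    return d.round(4),round(a,2)
E
python3 - <<'E'
from h import *
x,e=tri(); print("knob",x,e)
p,M,o=tool(); print(M.round(3).tolist())
for g in([.5,.2,.28],[.52,-.1,.25],[*x[:2],.2],x): print(g,delta(g,-18.3))
P=np.vstack([cloud(n,cv2.medianBlur(read_camera(n)[1],3)).reshape(-1,3) for n in("scene","top")])
for lo,hi in((.55,.3),(.3,.15),(.15,0),(0,-.15),(-.15,-.4)):
    q=P[(P[:,0]>.2)&(P[:,0]<.7)&(P[:,1]<lo)&(P[:,1]>hi)&(P[:,2]>-.1)]
    k=np.argsort(q[:,2])[-40:]; print(lo,hi,q[k[0]].round(3),q[k[-1]].round(3))
E
```

```text
knob [ 0.43483691 -0.22448586  0.08949795] [np.float64(0.0003587214623331828), np.float64(0.0003587214623331049)]
[[0.0, -0.953, 0.304], [0.0, 0.304, 0.953], [-1.0, -0.0, 0.0]]
[0.5, 0.2, 0.28] (array([-0.0384, -0.4155, -0.3075]), np.float64(0.61))
[0.52, -0.1, 0.25] (array([-0.0084, -0.5258, -0.5873]), np.float64(0.61))
[np.float64(0.43483690844933337), np.float64(-0.2244858633265093), 0.2] (array([ 0.0415, -0.4824, -0.7318]), np.float64(0.61))
[ 0.43483691 -0.22448586  0.08949795] (array([ 0.152 , -0.4824, -0.7318]), np.float64(0.61))
0.55 0.3 [0.202 0.528 0.336] [0.207 0.534 0.338]
0.3 0.15 [0.691 0.215 0.099] [0.65  0.211 0.101]
0.15 0 [0.634 0.136 0.095] [0.637 0.128 0.097]
0 -0.15 [ 0.648 -0.046  0.089] [ 0.63  -0.146  0.092]
-0.15 -0.4 [ 0.524 -0.206  0.105] [ 0.58  -0.27   0.106]
```

{"api": "step_arm", "payload": {"deltas": [[1,-0.038,-0.4155,-0.3075,0.6],[1,-0.038,-0.4155,-0.3075,0.6],[1,-0.038,-0.4155,-0.3075,0.6],[1,-0.038,-0.4155,-0.3075,0.6],[1,-0.038,-0.4155,-0.3075,0.6],[1,-0.038,-0.4155,-0.3075,0.6],[1,-0.038,-0.4155,-0.3075,0.6],[1,-0.038,-0.4155,-0.3075,0.6],[1,-0.008,-0.526,-0.587,0.6],[1,-0.008,-0.526,-0.587,0.6],[1,-0.008,-0.526,-0.587,0.6],[1,-0.008,-0.526,-0.587,0.6]]}}

```text
time_s: 2.3
tool_pos: [0.5137, -0.0349, 0.2559]
tool_rot: [-45.4, 89.9, 26.4]
force: [0.5, 0.3, 0.3]
grip_width: 0.0873
```

```bash
python3 - <<'E'
from h import *
x,e=tri(); p,M,o=tool(); print(o["time_s"],p,o["tool_rot"],o["force"])
for g in([*x[:2],.2],[*x[:2],.12],x): print(g,delta(g,-18.2))
E
```

```text
2.3 [ 0.51374155 -0.03485364  0.25591225] [-45.36465402  89.91235798  26.35922762] [0.51731496 0.33902655 0.31931642]
[np.float64(0.43483690844933337), np.float64(-0.2244858633265093), 0.2] (array([ 0.0557,  0.0155, -0.2049]), np.float64(-0.08))
[np.float64(0.43483690844933337), np.float64(-0.2244858633265093), 0.12] (array([ 0.1357,  0.0156, -0.205 ]), np.float64(-0.08))
[ 0.43483691 -0.22448586  0.08949795] (array([ 0.1662,  0.0156, -0.205 ]), np.float64(-0.08))
```

{"api": "step_arm", "payload": {"deltas": [[1,0.03,0.0155,-0.205,0],[1,0.05,0.0155,-0.205,0],[1,0.055,0.0155,-0.205,0],[1,0.06,0.0155,-0.205,0],[1,0.085,0.0155,-0.205,0],[1,0.1,0.0155,-0.205,0],[1,0.1,0.0155,-0.205,0]]}}

```text
time_s: 3.18
tool_pos: [0.4342, -0.222, 0.1548]
tool_rot: [97.6, 89.9, 169.4]
force: [1.0, -0.1, 0.2]
grip_width: 0.087
```

```bash
python3 - <<'E'
from h import *
x,e=tri(); p,M,o=tool(); print(o["time_s"],p,o["tool_rot"],o["force"])
print(delta(x,-18.2))
a,_=read_camera("scene"); b,_=read_camera("top")
cv2.imwrite("pics/c2.png",cv2.resize(np.hstack([a[160:340,220:420],b[150:330,280:480]])[...,::-1],None,fx=2,fy=2,interpolation=cv2.INTER_CUBIC))
E
```

```text
3.175 [ 0.43417265 -0.22204235  0.15480539] [ 97.63470698  89.88090604 169.38615248] [ 1.02301347 -0.12605451  0.19003945]
(array([ 0.0653, -0.0015, -0.0021]), np.float64(-0.05))
```

View pics/c2.png

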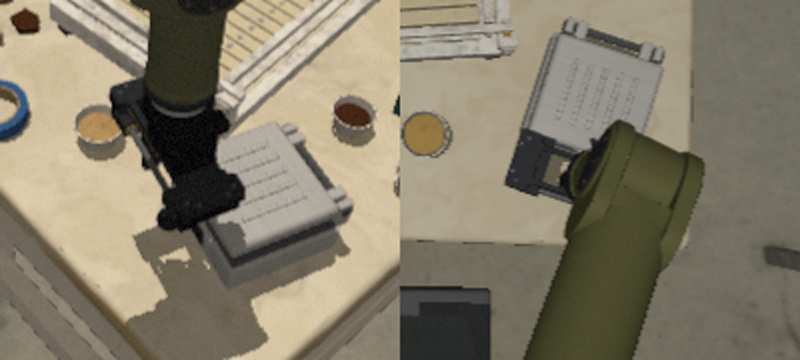

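{"api": "step_arm", "payload": {"deltas": [[1,0.03,-0.0015,-0.002,0],[1,0.055,-0.0015,-0.002,0],[1,0.066,-0.0015,-0.002,0],[1,0.066,-0.0015,-0.002,0],[1,0.066,-0.0015,-0.002,0]], "newtons": 20}}

```text
time_s: 3.9
tool_pos: [0.4364, -0.2254, 0.0907]
tool_rot: [-83.5, 89.9, -11.8]
force: [-0.4, -0.6, 0.3]
grip_width: 0.0868
```

```bash
python3 - <<'E'
from h import *
x,e=tri(); p,M,o=tool(); print(o["time_s"],p,o["force"],o["grip_width"])
print(delta(x,-18.2))
E
```

```text
3.9 [ 0.43638496 -0.22535287  0.09074272] [-0.43235059 -0.64958749  0.2900161 ] 0.08679088620980499
(array([0.0012, 0.0017, 0.0003]), np.float64(-0.08))
```

{"api": "step_arm", "payload": {"deltas": [[-0.2,0.001,0.0015,0,0],[-0.5,0.001,0.0015,0,0],[-0.7,0.001,0.0015,0,0],[-0.8,0.001,0.0015,0,0],[-0.8,0.001,0.0015,0,0],[-0.8,0.001,0.0015,0,0],[-0.8,0.001,0.0015,0,0]], "newtons": 20}}

```text
time_s: 4.78
tool_pos: [0.4335, -0.226, 0.0886]
tool_rot: [-172.4, 89.9, -100.7]
force: [-0.6, -3.5, -1.1]
grip_width: 0.0282
```

```bash
python3 - <<'E'
import numpy as np
r=np.hypot(.213,.012);f=np.arctan2(.012,.213)
def rows(a,b,n):
    for t in np.linspace(a,b,n+1)[1:]:
        print(round(t,3),[-.8,round(-r*(np.sin(t+f)-np.sin(a+f)),4),round(-r*(np.cos(a+f)-np.cos(t+f)),4)],end=' ')
    print()
rows(0,.2,10);rows(.2,.4,10);rows(.4,.6,10);rows(.6,.8,10)
E
```

```text
0.02 [-0.8, np.float64(-0.0043), np.float64(-0.0003)] 0.04 [-0.8, np.float64(-0.0085), np.float64(-0.0007)] 0.06 [-0.8, np.float64(-0.0128), np.float64(-0.0011)] 0.08 [-0.8, np.float64(-0.017), np.float64(-0.0016)] 0.1 [-0.8, np.float64(-0.0212), np.float64(-0.0023)] 0.12 [-0.8, np.float64(-0.0254), np.float64(-0.003)] 0.14 [-0.8, np.float64(-0.0296), np.float64(-0.0038)] 0.16 [-0.8, np.float64(-0.0338), np.float64(-0.0046)] 0.18 [-0.8, np.float64(-0.0379), np.float64(-0.0056)] 0.2 [-0.8, np.float64(-0.0421), np.float64(-0.0066)] 
0.22 [-0.8, np.float64(-0.0041), np.float64(-0.0011)] 0.24 [-0.8, np.float64(-0.0082), np.float64(-0.0023)] 0.26 [-0.8, np.float64(-0.0123), np.float64(-0.0036)] 0.28 [-0.8, np.float64(-0.0163), np.float64(-0.005)] 0.3 [-0.8, np.float64(-0.0203), np.float64(-0.0064)] 0.32 [-0.8, np.float64(-0.0243), np.float64(-0.008)] 0.34 [-0.8, np.float64(-0.0283), np.float64(-0.0096)] 0.36 [-0.8, np.float64(-0.0322), np.float64(-0.0113)] 0.38 [-0.8, np.float64(-0.0361), np.float64(-0.013)] 0.4 [-0.8, np.float64(-0.0399), np.float64(-0.0149)] 
0.42 [-0.8, np.float64(-0.0
[... 344 characters left out ...]
)] 0.56 [-0.8, np.float64(-0.0293), np.float64(-0.0174)] 0.58 [-0.8, np.float64(-0.0328), np.float64(-0.0199)] 0.6 [-0.8, np.float64(-0.0362), np.float64(-0.0225)] 
0.62 [-0.8, np.float64(-0.0034), np.float64(-0.0026)] 0.64 [-0.8, np.float64(-0.0067), np.float64(-0.0053)] 0.66 [-0.8, np.float64(-0.0099), np.float64(-0.0081)] 0.68 [-0.8, np.float64(-0.0131), np.float64(-0.0109)] 0.7 [-0.8, np.float64(-0.0162), np.float64(-0.0138)] 0.72 [-0.8, np.float64(-0.0193), np.float64(-0.0168)] 0.74 [-0.8, np.float64(-0.0223), np.float64(-0.0198)] 0.76 [-0.8, np.float64(-0.0253), np.float64(-0.0229)] 0.78 [-0.8, np.float64(-0.0282), np.float64(-0.026)] 0.8 [-0.8, np.float64(-0.031), np.float64(-0.0292)]
```

{"api": "step_arm", "payload": {"deltas": [[-0.8,-0.004,-0.0003,0,0],[-0.8,-0.0085,-0.0007,0,0],[-0.8,-0.0128,-0.0011,0,0],[-0.8,-0.017,-0.0016,0,0],[-0.8,-0.0212,-0.0023,0,0],[-0.8,-0.0254,-0.003,0,0],[-0.8,-0.0296,-0.0038,0,0],[-0.8,-0.0338,-0.0046,0,0],[-0.8,-0.038,-0.0056,0,0],[-0.8,-0.042,-0.0066,0,0]]}}

```text
time_s: 6.02
tool_pos: [0.4391, -0.2279, 0.1297]
tool_rot: [153.1, 89.9, -135.2]
force: [1.2, -5.2, -8.1]
grip_width: 0.0285
```

{"api": "step_arm", "payload": {"deltas": [[-0.8,-0.004,-0.0011,0,0],[-0.8,-0.0082,-0.0023,0,0],[-0.8,-0.0123,-0.0036,0,0],[-0.8,-0.0163,-0.005,0,0],[-0.8,-0.0203,-0.0064,0,0],[-0.8,-0.0243,-0.008,0,0],[-0.8,-0.0283,-0.0096,0,0],[-0.8,-0.0322,-0.0113,0,0],[-0.8,-0.0361,-0.013,0,0],[-0.8,-0.04,-0.0149,0,0]]}}

```text
time_s: 7.28
tool_pos: [0.4527, -0.2324, 0.1696]
tool_rot: [123.6, 89.8, -164.8]
force: [-1.4, -5.4, -7.2]
grip_width: 0.0283
```

```bash
cat >> h.py <<'E'
K0=np.array([.4348,-.2245,.0895])
def ang():
    p,M,o=tool(); f=np.arctan2(.012,.213); a=np.radians(-18.2); u=np.array([np.cos(a),np.sin(a)])
    H=K0[:2]+.213*u; s=(H-p[:2])@u; z=p[2]-K0[2]+.012; th=np.arctan2(z,s)-f
    F=np.array(o["force"])-[0,0,.3]; t=np.array([np.sin(th+f)*u[0],np.sin(th+f)*u[1],np.cos(th+f)])
    print("t",o["time_s"],p.round(4),"theta",th.round(3),"r",np.hypot(s,z).round(4),"F",F.round(2),"Ftan",(F@t).round(2),"w",o["grip_width"])
E
python3 -c "
from h import *
ang()"
```

```text
t 7.275 [ 0.4527 -0.2324  0.1696] theta 0.388 r 0.2144 F [-1.36 -5.43 -7.52] Ftan -6.62 w 0.028272398160429483
```

{"api": "step_arm", "payload": {"deltas": [[-0.8,-0.0038,-0.0019,0,0],[-0.8,-0.0076,-0.0039,0,0],[-0.8,-0.0113,-0.006,0,0],[-0.8,-0.015,-0.0081,0,0],[-0.8,-0.0186,-0.0103,0,0],[-0.8,-0.0223,-0.0126,0,0],[-0.8,-0.0258,-0.015,0,0],[-0.8,-0.0293,-0.0174,0,0],[-0.8,-0.0328,-0.0199,0,0],[-0.8,-0.0362,-0.0225,0,0]]}}

```text
time_s: 8.52
tool_pos: [0.4737, -0.2393, 0.2059]
tool_rot: [112.1, 89.7, -176.3]
force: [-3.4, -3.7, -5.1]
grip_width: 0.0284
```

```bash
python3 -c "
from h import *
ang()"
```

```text
t 8.525 [ 0.4737 -0.2393  0.2059] theta 0.587 r 0.2142 F [-3.45 -3.67 -5.36] Ftan -5.57 w 0.028364944171184923
```

{"api": "step_arm", "payload": {"deltas": [[-0.8,-0.0034,-0.0026,0,0],[-0.8,-0.0067,-0.0053,0,0],[-0.8,-0.0099,-0.0081,0,0],[-0.8,-0.0131,-0.0109,0,0],[-0.8,-0.0162,-0.0138,0,0],[-0.8,-0.0193,-0.0168,0,0],[-0.8,-0.0223,-0.0198,0,0],[-0.8,-0.0253,-0.0229,0,0],[-0.8,-0.0282,-0.026,0,0],[-0.8,-0.031,-0.0292,0,0]]}}

```text
time_s: 9.78
tool_pos: [0.5018, -0.2486, 0.2376]
tool_rot: [112.2, 89.8, -176.2]
force: [-3.9, -3.8, -2.2]
grip_width: 0.0282
```

```bash
python3 - <<'E'
from h import *
ang()
r=np.hypot(.213,.012);f=np.arctan2(.012,.213)
for a,b,n in((.8,.9,5),(.9,1.,5)):
    print([(round(float(-r*(np.sin(t+f)-np.sin(a+f))),4),round(float(-r*(np.cos(a+f)-np.cos(t+f))),4)) for t in np.linspace(a,b,n+1)[1:]])
E
```

```text
t 9.775 [ 0.5018 -0.2486  0.2376] theta 0.789 r 0.2139 F [-3.92 -3.79 -2.46] Ftan -3.54 w 0.028224050972673918
[(-0.0028, -0.0033), (-0.0055, -0.0066), (-0.0081, -0.0099), (-0.0107, -0.0133), (-0.0132, -0.0168)]
[(-0.0024, -0.0035), (-0.0048, -0.0071), (-0.0071, -0.0107), (-0.0093, -0.0143), (-0.0114, -0.018)]
```

{"api": "step_arm", "payload": {"deltas": [[-0.8,-0.0028,-0.0033,0,0],[-0.8,-0.0055,-0.0066,0,0],[-0.8,-0.0081,-0.0099,0,0],[-0.8,-0.0107,-0.0133,0,0],[-0.8,-0.0132,-0.0168,0,0],[-0.8,-0.0156,-0.0203,0,0],[-0.8,-0.018,-0.0239,0,0]]}}

```text
time_s: 10.65
tool_pos: [0.5254, -0.2564, 0.2563]
tool_rot: [153.8, 89.9, -134.6]
force: [-3.6, -3.9, 0.6]
grip_width: 0.0284
```

```bash
python3 - <<'E'
from h import *
ang()
for i in range(8):
    read_camera("top"); o=monitor.get_obs(); print(np.round(o["force"],2))
ang()
E
```

```text
t 10.65 [ 0.5254 -0.2564  0.2563] theta 0.935 r 0.2136 F [-3.59 -3.92  0.29] Ftan -1.68 w 0.028417990846829354
[-3.05 -3.75  0.65]
[-1.71 -5.07  2.22]
[-3.19 -4.67  1.98]
[-1.68 -4.37  2.42]
[-1.43 -4.59  2.  ]
[-1.61 -4.55  2.39]
[-2.06 -5.06  2.08]
[-1.64 -4.68  2.33]
t 11.05 [ 0.5261 -0.2565  0.2567] theta 0.939 r 0.2136 F [-1.64 -4.68  2.03] Ftan 1.02 w 0.028914754196069814
```

{"api": "step_arm", "payload": {"deltas": [[-0.5,0,0,0,0],[-0.2,0,0,0,0],[0.3,0,0,0,0],[0.8,0,0,0,0],[1,0,0,0,0],[1,0,0,0,0]]}}

```text
time_s: 11.8
tool_pos: [0.5264, -0.2547, 0.2557]
tool_rot: [17.0, 90.0, 88.8]
force: [0.0, -0.3, 0.6]
grip_width: 0.067
```

```bash
cat >> h.py <<'E'
def plate(n="top"):
    # plate angle from depth: hinge-frame profile of points on plate middle
    p,d=read_camera(n); P=cloud(n,d).reshape(-1,3); P=P[d.ravel()>0]
    a=np.radians(-18.2); u=np.array([np.cos(a),np.sin(a)]); v=np.array([-u[1],u[0]])
    H=K0[:2]+.213*u; s=-(P[:,:2]-H)@u; y=(P[:,:2]-H)@v; z=P[:,2]-.0775
    return p,s,y,z
def plang(n="scene"):
    p,s,y,z=plate(n); th=np.arctan2(z-.0,s); r=np.hypot(s,z)
    k=(abs(y)<.07)&(r>.04)&(r<.16)&(z>.015)&(th<1.4)&(th>.05)
    out=0.
    h,e=np.histogram(th[k],bins=np.arange(0,1.5,.01)); c=e[np.argmax(h)]
    k2=k&(abs(th-c)<.12); 
    q=np.c_[s[k2],z[k2]]
    for _ in range(4):
        c0=q.mean(0); dv=np.linalg.svd(q-c0,full_matrices=False)[2][0]; res=abs((q-c0)@[-dv[1],dv[0]]); q=q[res<max(.004,np.median(res)*2)]
    return p,np.arctan(dv[1]/dv[0]),len(q)
E
python3 - <<'E'
from h import *
ang()
for n in("scene","top"):
    p,t,k=plang(n); print(n,t,k,monitor.get_obs()["time_s"]); save("r1"+n,p)
a=cv2.imread("pics/r1scene.png")[140:340,220:440];b=cv2.imread("pics/r1top.png")[130:330,280:500]
cv2.imwrite("pics/c3.png",cv2.resize(np.hstack([a,b]),None,fx=1.8,fy=1.8,interpolation=cv2.INTER_CUBIC))
E
```

```text
t 11.8 [ 0.5264 -0.2547  0.2557] theta 0.935 r 0.213 F [ 0.   -0.31  0.26] Ftan 0.23 w 0.06702574720632887
scene -0.8195423262233809 48 11.85
top 0.9592876895282332 273 11.9
```

View pics/c3.png

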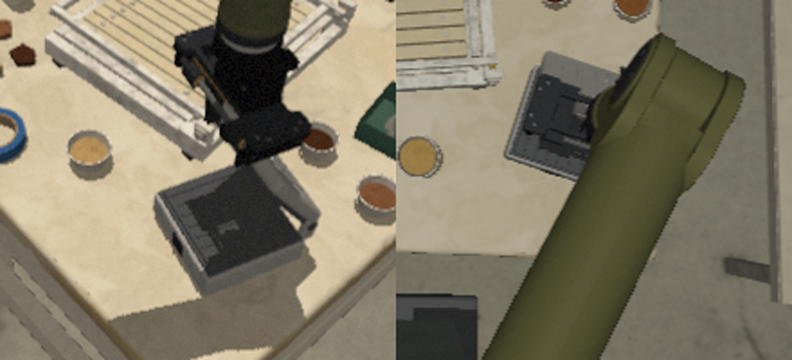

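{"api": "step_arm", "payload": {"deltas": [[1,0,0,0,0],[1,0,0,0,0],[1,0,0,0,0]]}}

```text
time_s: 12.28
tool_pos: [0.5262, -0.2551, 0.2558]
tool_rot: [-10.2, 90.0, 61.5]
force: [-0.5, 0.4, 0.2]
grip_width: 0.0869
```

```bash
python3 - <<'E'
from h import *
ang()
for n in("scene","top"):
    p,t,k=plang(n); print(n,t,k,monitor.get_obs()["time_s"]); save("r2"+n,p)
for n in("scene","top"):
    a=cv2.imread(f"pics/r1{n}.png").astype(int);b=cv2.imread(f"pics/r2{n}.png").astype(int)
    D=abs(a-b).max(-1); w=D>40; ys,xs=np.nonzero(w); print(n,w.sum(),xs.min(initial=999),xs.max(initial=0),ys.min(initial=999),ys.max(initial=0))
    cv2.imwrite(f"pics/d{n}.png",np.clip(D*3,0,255))
E
```

```text
t 12.275 [ 0.5262 -0.2551  0.2558] theta 0.935 r 0.2131 F [-0.54  0.36 -0.14] Ftan -0.6 w 0.08690870126283405
scene 1.0293486310195947 51 12.325
top 0.9604096926209352 282 12.375
scene 213 165 382 87 343
top 49 330 473 149 334[ WARN:0@2.612] global loadsave.cpp:1063 imwrite_ Unsupported depth image for selected encoder is fallbacked to CV_8U.
```

{"api": "step_arm", "payload": {"deltas": [[1,0,0,0,0],[1,0,0,0,0],[1,0,0,0,0],[1,0,0,0,0],[1,0,0,0,0],[1,0,0,0,0],[1,0,0,0,0],[1,0,0,0,0],[1,0,0,0,0],[1,0,0,0,0],[1,0,0,0,0],[1,0,0,0,0]]}}

```text
time_s: 13.88
tool_pos: [0.5262, -0.2551, 0.2558]
tool_rot: [-5.9, 90.0, 65.8]
force: [-0.0, 1.0, -0.3]
grip_width: 0.0868
```

```bash
python3 - <<'E'
from h import *
ang()
for n in("scene","top"):
    p,t,k=plang(n); print(n,t,k,monitor.get_obs()["time_s"]); save("r3"+n,p)
for n in("scene","top"):
    a=cv2.imread(f"pics/r2{n}.png").astype(int);b=cv2.imread(f"pics/r3{n}.png").astype(int)
    w=((abs(a-b).max(-1))>40)[140:340,220:500]; ys,xs=np.nonzero(w); print(n,w.sum(),list(zip(xs+220,ys+140))[:30])
E
```

```text
t 13.875 [ 0.5262 -0.2551  0.2558] theta 0.935 r 0.2131 F [-0.02  0.99 -0.57] Ftan -0.59 w 0.08684626449456165
scene -0.5899512750960527 44 13.925
top 0.9616118489416419 270 13.975
scene 2 [(np.int64(331), np.int64(202)), (np.int64(338), np.int64(336))]
top 4 [(np.int64(450), np.int64(225)), (np.int64(337), np.int64(311)), (np.int64(329), np.int64(326)), (np.int64(394), np.int64(326))]
```

{"api": "step_arm", "payload": {"deltas": [[1,-0.02,0,0,0],[1,-0.04,0,0,0],[1,-0.06,0,0,0],[1,-0.07,0,0,0],[1,-0.07,0,0,0],[1,-0.07,0,0,0]]}}

```text
time_s: 14.72
tool_pos: [0.5259, -0.2549, 0.325]
tool_rot: [86.5, 89.9, 158.2]
force: [-0.2, -0.5, -0.8]
grip_width: 0.087
```

```bash
python3 - <<'E'
from h import *
ang()
for n in("scene","top"):
    p,t,k=plang(n); print(n,t,k,monitor.get_obs()["time_s"]); save("r4"+n,p)
E
```

```text
t 14.725 [ 0.5259 -0.2549  0.325 ] theta 1.073 r 0.2737 F [-0.18 -0.5  -1.14] Ftan -0.5 w 0.08703495194293853
scene 0.9284356128960919 152 14.775
top 0.9369961117743475 82 14.825
```

{"api": "step_arm", "payload": {"deltas": [[1,0,0,0,0],[1,0,0,0,0],[1,0,0,0,0],[1,0,0,0,0],[1,0,0,0,0],[1,0,0,0,0],[1,0,0,0,0],[1,0,0,0,0],[1,0,0,0,0],[1,0,0,0,0],[1,0,0,0,0],[1,0,0,0,0]]}}

```text
time_s: 16.32
tool_pos: [0.5262, -0.2551, 0.3259]
tool_rot: [-57.3, 90.0, 14.4]
force: [0.4, -0.3, -0.2]
grip_width: 0.0869
```

{"api": "step_arm", "payload": {"deltas": [[1,0,0,0,0],[1,0,0,0,0],[1,0,0,0,0],[1,0,0,0,0],[1,0,0,0,0]]}}

```text
time_s: 16.95
tool_pos: [0.5262, -0.2551, 0.3258]
tool_rot: [-31.8, 90.0, 39.9]
force: [0.2, -0.5, 0.2]
grip_width: 0.0872
```

```bash
python3 - <<'E'
from h import *
ang()
for n in("scene","top"):
    p,t,k=plang(n); print(n,t,k,monitor.get_obs()["time_s"]); save("r5"+n,p)
for n in("scene","top"):
    a=cv2.imread(f"pics/r4{n}.png").astype(int);b=cv2.imread(f"pics/r5{n}.png").astype(int)
    w=((abs(a-b).max(-1))>40)[140:340,220:500]; ys,xs=np.nonzero(w); print(n,w.sum(),[(int(x)+220,int(y)+140) for x,y in zip(xs,ys)][:30])
a=cv2.imread("pics/r5scene.png")[100:340,220:440];b=cv2.imread("pics/r5top.png")[100:340,280:500]
cv2.imwrite("pics/c4.png",cv2.resize(np.hstack([a,b]),None,fx=1.8,fy=1.8,interpolation=cv2.INTER_CUBIC))
E
```

```text
t 16.95 [ 0.5262 -0.2551  0.3258] theta 1.076 r 0.2743 F [ 0.18 -0.45 -0.05] Ftan 0.26 w 0.08718307438656601
scene 0.9134970905449787 79 17.0
top 0.9352322819315441 87 17.05
scene 115 [(319, 142), (390, 142), (319, 143), (320, 143), (390, 143), (391, 143), (320, 144), (391, 144), (392, 144), (392, 145), (393, 145), (393, 146), (394, 146), (320, 152), (388, 152), (389, 152), (386, 153), (387, 153), (322, 154), (331, 155), (324, 157), (325, 158), (336, 160), (327, 161), (327, 162), (328, 162), (383, 164), (384, 164), (335, 165), (347, 168)]
top 69 [(437, 140), (436, 141), (433, 143), (432, 144), (451, 144), (431, 145), (451, 145), (430, 146), (414, 161), (480, 161), (490, 164), (415, 166), (493, 166), (494, 168), (412, 170), (494, 174), (494, 175), (493, 178), (492, 181), (492, 182), (491, 184), (392, 194), (392, 195), (480, 204), (457, 236), (454, 238), (378, 250), (446, 250), (445, 252), (444, 254)]
```

View pics/c4.png

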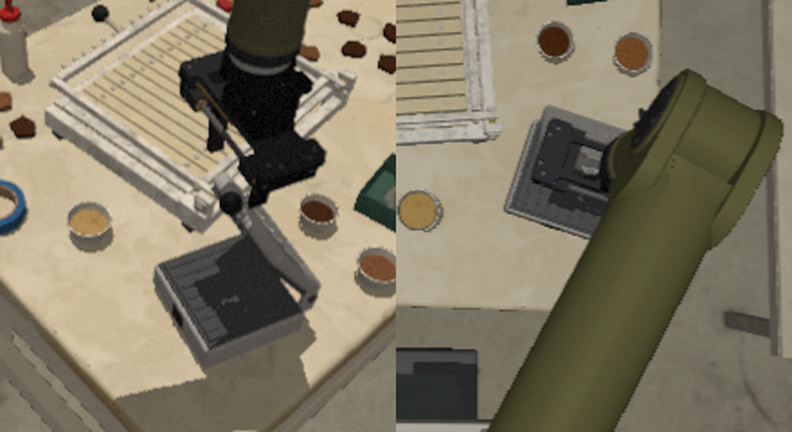

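```bash
python3 - <<'E'
from h import *
for n in("r3scene","r4scene","r5scene"):
    a=cv2.imread(f"pics/{n}.png")[205:222,340:360]; w=a.max(-1)<45; nn,l,st,c=cv2.connectedComponentsWithStats(w.astype(np.uint8)); k=1+np.argmax(st[1:,4]); print(n,st[k],c[k]+[340,205])
m,Rm,t=cam("scene")
for th in(.9,.935,.96):
    f=.0563;r=.2133;a=np.radians(-18.2);u=np.array([np.cos(a),np.sin(a)])
    k=np.r_[K0[:2]+(.213-r*np.cos(th+f))*u,K0[2]-.012+r*np.sin(th+f)]
    q=Rm.T@(k-t); print(th,k.round(4),q[:2]/q[2]*m["fx"]+[m["cx"],m["cy"]],delta(k,-18.2))
E
```

```text
r3scene [  0   0  20  17 237] [351.5443038  213.34599156]
r4scene [  2   2  13  15 132] [347.9469697  212.83333333]
r5scene [  2   2  13  15 131] [347.88549618 212.69465649]
0.9 [ 0.5203 -0.2526  0.2518] [344.53103997 215.09736811] (array([0.0741, 0.0064, 0.0005]), np.float64(-0.09))
0.935 [ 0.5262 -0.2545  0.256 ] [347.19257818 213.03285574] (array([0.0699, 0.0002, 0.0005]), np.float64(-0.09))
0.96 [ 0.5305 -0.256   0.2588] [349.1247482  211.58143624] (array([ 0.067 , -0.0043,  0.0005]), np.float64(-0.09))
```

{"api": "step_arm", "payload": {"deltas": [[1,0.02,0,-0.0015,0],[1,0.04,0,-0.0015,0],[1,0.06,0,-0.0015,0],[1,0.07,0,-0.0015,0],[1,0.07,0,-0.0015,0],[-0.2,0.07,0,-0.0015,0],[-0.5,0.07,0,-0.0015,0],[-0.7,0.07,0,-0.0015,0],[-0.8,0.07,0,-0.0015,0],[-0.8,0.07,0,-0.0015,0],[-0.8,0.07,0,-0.0015,0]], "newtons": 20}}

```text
time_s: 18.42
tool_pos: [0.5257, -0.2565, 0.2559]
tool_rot: [-29.1, 90.0, 42.6]
force: [0.2, 0.1, -0.1]
grip_width: 0.035
```

```bash
python3 - <<'E'
from h import *
ang()
r=np.hypot(.213,.012);f=np.arctan2(.012,.213)
for a,b,n in((.94,.72,11),(.72,.48,12),(.48,.24,12),(.24,.04,10),(.04,-.01,5)):
    print(a,b,[[-.8,round(float(-r*(np.sin(t+f)-np.sin(a+f))),4),round(float(-r*(np.cos(a+f)-np.cos(t+f))),4),0,0] for t in np.linspace(a,b,n+1)[1:]])
E
```

```text
t 18.425 [ 0.5257 -0.2565  0.2559] theta 0.935 r 0.2131 F [ 0.21  0.11 -0.44] Ftan -0.1 w 0.03502520561610219
0.94 0.72 [[-0.8, 0.0024, 0.0036, 0, 0], [-0.8, 0.0048, 0.0071, 0, 0], [-0.8, 0.0073, 0.0105, 0, 0], [-0.8, 0.0098, 0.0139, 0, 0], [-0.8, 0.0125, 0.0173, 0, 0], [-0.8, 0.0152, 0.0206, 0, 0], [-0.8, 0.0179, 0.0239, 0, 0], [-0.8, 0.0208, 0.0271, 0, 0], [-0.8, 0.0236, 0.0302, 0, 0], [-0.8, 0.0266, 0.0333, 0, 0], [-0.8, 0.0296, 0.0363, 0, 0]]
0.72 0.48 [[-0.8, 0.0031, 0.003, 0, 0], [-0.8, 0.0062, 0.0059, 0, 0], [-0.8, 0.0094, 0.0087, 0, 0], [-0.8, 0.0126, 0.0115, 0, 0], [-0.8, 0.0159, 0.0142, 0, 0], [-0.8, 0.0193, 0.0168, 0, 0], [-0.8, 0.0227, 0.0194, 0, 0], [-0.8, 0.0262, 0.0219, 0, 0], [-0.8, 0.0297, 0.0243, 0, 0], [-0.8, 0.0332, 0.0267, 0, 0], [-0.8, 0.0368, 0.0289, 0, 0], [-0.8, 0.0405, 0.0312, 0, 0]]
0.48 0.24 [[-0.8, 0.0037, 0.0021, 0, 0], [-0.8, 0.0074, 0.0042, 0, 0], [-0.8, 0.0112, 0.0062, 0, 0], [-0.8, 0.015, 0.0081, 0, 0], [-0.8, 0.0189, 0.01, 0, 0], [-0.8, 0.0227, 0.0117, 0, 0], [-0.8, 0.0267, 0.0134, 0, 0], [-0.8, 0.0306, 0.015, 0, 0], [-0.8, 0.0346, 0.0166, 0, 0], [-0.8, 0.0386, 0.018, 0, 0], [-0.8, 0.0426, 0.0194, 0, 0], [-0.8, 0.0467, 0.0207, 0, 0]]
0.24 0.04 [[-0.8, 0.0041, 0.0012, 0, 0], [-0.8, 0.0082, 0.0023, 0, 0], [-0.8, 0.0123, 0.0034, 0, 0], [-0.8, 0.0165, 0.0043, 0, 0], [-0.8, 0.0207, 0.0052, 0, 0], [-0.8, 0.0249, 0.006, 0, 0], [-0.8, 0.0291, 0.0067, 0, 0], [-0.8, 0.0333, 0.0073, 0, 0], [-0.8, 0.0375, 0.0079, 0, 0], [-0.8, 0.0418, 0.0083, 0, 0]]
0.04 -0.01 [[-0.8, 0.0021, 0.0002, 0, 0], [-0.8, 0.0043, 0.0004, 0, 0], [-0.8, 0.0064, 0.0005, 0, 0], [-0.8, 0.0085, 0.0007, 0, 0], [-0.8, 0.0106, 0.0008, 0, 0]]
```

Still closing; finish the grip first.

{"api": "step_arm", "payload": {"deltas": [[-0.8,0,0,0,0],[-0.8,0,0,0,0],[-0.8,0,0,0,0]], "newtons": 25}}

```text
time_s: 18.8
tool_pos: [0.5257, -0.2565, 0.2558]
tool_rot: [3.6, 90.0, 75.3]
force: [0.3, -0.2, -0.5]
grip_width: 0.0282
```

{"api": "step_arm", "payload": {"deltas": [[-0.8,0.0024,0.0036,0,0],[-0.8,0.0048,0.0071,0,0],[-0.8,0.0073,0.0105,0,0],[-0.8,0.0098,0.0139,0,0],[-0.8,0.0125,0.0173,0,0],[-0.8,0.0152,0.0206,0,0],[-0.8,0.0179,0.0239,0,0],[-0.8,0.0208,0.0271,0,0],[-0.8,0.0236,0.0302,0,0],[-0.8,0.0266,0.0333,0,0],[-0.8,0.0296,0.0363,0,0]]}}

```text
time_s: 20.18
tool_pos: [0.491, -0.245, 0.2259]
tool_rot: [84.1, 90.0, 155.8]
force: [2.7, -0.3, -3.4]
grip_width: 0.028
```

```bash
python3 -c "
from h import *
ang()"
```

```text
t 20.175 [ 0.491  -0.245   0.2259] theta 0.713 r 0.2133 F [ 2.66 -0.28 -3.74] Ftan -0.86 w 0.02803772575949967
```

Following well. Continue down.

{"api": "step_arm", "payload": {"deltas": [[-0.8,0.0031,0.003,0,0],[-0.8,0.0062,0.0059,0,0],[-0.8,0.0094,0.0087,0,0],[-0.8,0.0126,0.0115,0,0],[-0.8,0.0159,0.0142,0,0],[-0.8,0.0193,0.0168,0,0],[-0.8,0.0227,0.0194,0,0],[-0.8,0.0262,0.0219,0,0],[-0.8,0.0297,0.0243,0,0],[-0.8,0.0332,0.0267,0,0],[-0.8,0.0368,0.0289,0,0],[-0.8,0.0405,0.0312,0,0]]}}

```text
time_s: 21.68
tool_pos: [0.4614, -0.2353, 0.1854]
tool_rot: [84.3, 90.0, 156.0]
force: [1.4, -1.4, -5.2]
grip_width: 0.0278
```

{"api": "step_arm", "payload": {"deltas": [[-0.8,0.0037,0.0021,0,0],[-0.8,0.0074,0.0042,0,0],[-0.8,0.0112,0.0062,0,0],[-0.8,0.015,0.0081,0,0],[-0.8,0.0189,0.01,0,0],[-0.8,0.0227,0.0117,0,0],[-0.8,0.0267,0.0134,0,0],[-0.8,0.0306,0.015,0,0],[-0.8,0.0346,0.0166,0,0],[-0.8,0.0386,0.018,0,0],[-0.8,0.0426,0.0194,0,0],[-0.8,0.0467,0.0207,0,0]]}}

```text
time_s: 23.18
tool_pos: [0.4419, -0.2288, 0.1387]
tool_rot: [74.9, 90.0, 146.6]
force: [0.1, -1.6, -4.6]
grip_width: 0.0281
```

```bash
python3 -c "
from h import *
ang()"
```

```text
t 23.175 [ 0.4419 -0.2288  0.1387] theta 0.234 r 0.2139 F [ 0.09 -1.61 -4.93] Ftan -4.55 w 0.02812782270256186
```

{"api": "step_arm", "payload": {"deltas": [[-0.8,0.0041,0.0012,0,0],[-0.8,0.0082,0.0023,0,0],[-0.8,0.0123,0.0034,0,0],[-0.8,0.0165,0.0043,0,0],[-0.8,0.0207,0.0052,0,0],[-0.8,0.0249,0.006,0,0],[-0.8,0.0291,0.0067,0,0],[-0.8,0.0333,0.0073,0,0],[-0.8,0.0375,0.0079,0,0],[-0.8,0.0418,0.0083,0,0]]}}

```text
time_s: 24.42
tool_pos: [0.4341, -0.2263, 0.097]
tool_rot: [-150.7, 90.0, -78.9]
force: [-0.1, -2.0, -4.7]
grip_width: 0.0282
```

{"api": "step_arm", "payload": {"deltas": [[-0.8,0.0015,0.0002,0,0],[-0.8,0.003,0.0003,0,0],[-0.8,0.0045,0.0004,0,0],[-0.8,0.0055,0.0005,0,0],[-0.8,0.0055,0.0005,0,0]]}}

```text
time_s: 25.05
tool_pos: [0.4337, -0.2261, 0.0916]
tool_rot: [-103.8, 90.0, -32.1]
force: [1.4, -4.5, -6.6]
grip_width: 0.0278
```

```bash
python3 -c "
from h import *
ang()"
```

```text
t 25.05 [ 0.4337 -0.2261  0.0916] theta 0.01 r 0.214 F [ 1.35 -4.48 -6.92] Ftan -6.73 w 0.0277766177510762
```

{"api": "step_arm", "payload": {"deltas": [[-0.8,0.0007,0,0,0],[-0.8,0.0014,0,0,0],[-0.8,0.002,0,0,0],[-0.8,0.002,0,0,0]]}}

```text
time_s: 25.55
tool_pos: [0.4336, -0.2261, 0.0896]
tool_rot: [113.6, 90.0, -174.7]
force: [-0.8, -3.5, -5.8]
grip_width: 0.028
```

{"api": "step_arm", "payload": {"deltas": [[-0.8,0.0005,0,0,0],[-0.8,0.001,0,0,0],[-0.8,0.001,0,0,0]]}}

```text
time_s: 25.92
tool_pos: [0.4335, -0.2261, 0.0886]
tool_rot: [78.3, 90.0, 150.0]
force: [-0.9, -1.5, -5.9]
grip_width: 0.028
```

{"api": "step_arm", "payload": {"deltas": [[-0.8,0.0005,0,0,0],[-0.8,0.001,0,0,0],[-0.8,0.0015,0,0,0],[-0.8,0.0015,0,0,0]]}}

```text
time_s: 26.42
tool_pos: [0.4335, -0.2261, 0.0877]
tool_rot: [47.2, 90.0, 118.9]
force: [-5.4, -1.4, 3.4]
grip_width: 0.0279
```

{"api": "step_arm", "payload": {"deltas": [[-0.5,0,0,0,0],[-0.2,0,0,0,0],[0.3,0,0,0,0],[0.8,0,0,0,0],[1,0,0,0,0],[1,0,0,0,0],[1,0,0,0,0],[1,0,0,0,0]]}}

```text
time_s: 27.42
tool_pos: [0.4337, -0.2261, 0.0872]
tool_rot: [-30.5, 90.0, 41.2]
force: [0.3, 0.7, 1.0]
grip_width: 0.0837
```

{"api": "step_arm", "payload": {"deltas": [[1,-0.03,0,0,0],[1,-0.08,0,0,0],[1,-0.14,0,0,0],[1,-0.18,0.0,0.06,0],[1,-0.18,0,0.12,0],[1,-0.18,-0.03,0.18,0],[1,-0.18,-0.06,0.24,0],[1,-0.18,-0.06,0.3,0],[1,-0.18,-0.06,0.3,0]]}}

```text
time_s: 28.55
tool_pos: [0.5855, 0.0462, 0.266]
tool_rot: [74.3, 89.9, 146.5]
force: [-0.6, -0.8, -0.7]
grip_width: 0.0869
```

```bash
python3 - <<'E'
from h import *
for n in("scene","top"):
    p,d=read_camera(n); save("f"+n,p); P=cloud(n,d)
    o=cv2.imread(f"pics/{n}0.png")[...,::-1]
    near=(P[...,0]>.35)&(P[...,0]<.7)&(P[...,1]>-.42)&(P[...,1]<-.13)
    k=near&(P[...,2]>.085)&(P[...,2]<.13)&(p.max(-1)>90); print(n,np.percentile(P[k][:,2],[5,50,95]).round(4))
    w=near&(abs(p.astype(int)-o).max(-1)>50); print("changed px near iron",w.sum())
    for t in("cup_center","tape_center","bench_scraper"):
        for r in regions_of(n,t)[:1]:
            q=P[r["pixels"]&(d>0)]; print(n,t,round(r["p"],2),r["pixel"],np.median(q,0).round(3))
a=cv2.imread("pics/fscene.png")[140:340,180:440];b=cv2.imread("pics/ftop.png")[130:330,240:500]
cv2.imwrite("pics/c5.png",cv2.resize(np.hstack([a,b]),None,fx=1.5,fy=1.5,interpolation=cv2.INTER_CUBIC))
print(tool()[0],tool()[2]["force"])
E
```

```text
scene [0.0898 0.1012 0.1047]
changed px near iron 339
scene cup_center 0.64 [271.2, 224.1] [ 0.504 -0.02   0.021]
scene tape_center 0.72 [219.3, 220.3] [0.413 0.106 0.021]
scene bench_scraper 0.9 [192.1, 173.6] [0.467 0.297 0.013]
top [0.0901 0.1016 0.1061]
changed px near iron 603
top cup_center 0.87 [289.1, 216.4] [ 0.504 -0.017  0.022]
top bench_scraper 0.58 [182.9, 228.3] [0.466 0.306 0.014]
[0.58449295 0.03809904 0.26771939] [ 0.11741312 -0.16268475 -0.00101508]
```

View pics/c5.png

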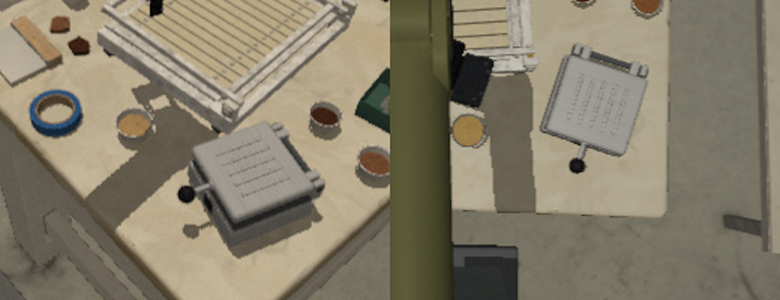

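The plate is closed: its median height is 0.101 m, as at the start. The cup, tape and scraper have not moved, and the changed pixels are the arm's shadow. The arm is clear, so I'm handing in.

```bash
python3 -c "
from h import *
print(env.sign_off())"
```

```text
the job is handed in; nothing more can be done
None
```

The hinge check is done and the job is handed in: the plate stood by itself half-open, and it is closed again. I gripped the knob at 20 N (25 N on the way down) and raised the plate at about 0.16 rad/s. The lift needed fell to near zero at about 0.94 rad, and I let go there.

- **Standing still:** with the fingers fully open, I waited about 2.5 s beside the knob, then about 2 s more with the gripper 70 mm above it. The knob moved less than 0.2 px between pictures taken 2.2 s apart. The depth fit from the top camera was steady at each stand: 0.96 rad beside the knob, and 0.94 rad after backing off, when the view was partly hidden. The scene-camera fit was unusable while the gripper blocked the view and gave 0.91–0.93 rad after that, so I relied on the knob's pixel position.
- **Closing:** I lowered the plate in the grip until the wrist force reversed to +3.4 N at the seat, then released it and backed off.
- **Last checks:** the plate's top is at 0.101–0.102 m, the same as at the start. Cup and scraper are where they were in both cameras. The tape is within about 4 mm of its first reading in the scene camera; the top camera did not report it in the last picture, because the arm covered it. The job took about 29 s.

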